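# Screw the lid onto the ink jar

### The job

Put the blue lid back on the ink jar: set it level on the neck, turn it backwards (anticlockwise) until it drops into the thread start, then screw it in clockwise fully home. Do it gently, without cross-threading or leaning on the jar, let go of it, and leave the eraser, paint box and brush pot where they are.

Things in the scene. Friction and masses are not known exactly. Their poses are not given: they have to be found in the camera images.
- jar: Amber glass ink jar with a white threaded neck in a dark round steel stand 92 mm across, fixed to the desk. Origin: centre of the underside; z up. Shoulder: radius 34 mm up to 38 mm above the desk, 22 mm at 48 mm; above it fingers have room round the lid. Rigid: force builds up at once. The neck chips at 100 N (some 2 N m on a jammed lid) before the lid is home; once home, hand-tight does no harm.
- jar_rim (a point): Centre of the neck's top rim, 90 mm above the desk, on the thread axis; z up. Plain neck 45 mm across, rim chamfered 3 mm; outside it a right-handed thread with four starts 90 degrees apart, 52 mm over the ridges, ridges 2.4 mm thick, lead 24 mm a turn. The starts' angle differs each time and is not measured: no yaw given here tells it.
- thread_top (a point): On the thread axis, level with the tops of the thread starts, 82 mm above the desk. A lid set on anyhow rides on the ridges, lid_center from 2 mm above to 2 mm below jar_rim. Turned anticlockwise (from above) it climbs at 24 mm a turn, then drops about 5 mm into a start, lid_center then 3 to 4 mm below jar_rim. From anywhere this takes at most some 1.6 rad. It may also land in a start at once.
- thread_stop (a point): On the thread axis, at mid height of the four stops that stand behind the starts. In a start, a stop blocks anticlockwise turning within 0.15 rad. Turned clockwise before it has dropped, the lid runs against a stop within 1.3 rad and jams. A lid set on top of a stop first drops 3 mm beside it, not in a start, and jams when turned clockwise: back it off again, to the true drop.
- home (a point): On the thread axis, where lid_center lies when the lid is fully home: 8.9 mm below jar_rim. From a start the lid runs in clockwise, sinking 24 mm a turn with about 1.2 mm of up-down play, 1.3 to 1.6 rad until its ceiling rests on the rim and it no longer sinks; within some 0.4 rad more it tightens.
- lid: Loose blue screw lid, twelve-sided, 60 mm across flats, 28 mm tall, some 70 g, white disc on its flat top, open below, skirt 3 mm thick; starts on the desk open side down. Origin: centre of its lower edge; z up. Inside, four lugs 90 degrees apart, 2.4 mm thick, 4 mm wide, undersides 4 mm above the lower edge, 47 mm between opposite lugs (1 mm play on the neck); ceiling 22.9 mm above the edge.
- lid_center (a point): Centre of the lid, half-way up: on its axis, 14 mm above its lower edge and below its top; z up. Fully home it lies 8.9 mm below jar_rim.
- eraser_center (a point): Centre of a loose white eraser in a blue sleeve, 55 x 22 x 14 mm (x, y, z), lying flat. Leave it alone.
- paintbox_center (a point): Centre of a loose flat black paint box with coloured pans, 70 x 130 x 14 mm (x, y, z). Leave it alone.
- brushpot_center (a point): Centre of a loose white pot, 72 mm across, 90 mm tall, with brushes reaching 150 mm above the desk; origin 45 mm up. Leave it alone.
There are look-alikes about, which are no part of the job. Of the things like the lid, leave any that is red or yellow; of the rest the smaller one is meant.

How it is judged:
By the outcome, as a careful person would: the job done as asked, in the order asked, and still so for the second after the job is handed in, with the robot touching nothing.
It also fails if it takes over 72 s, if anything falls off the work surface, if the arm or the gripper's body presses on something with over 40 N, if the wrist force passes 120 N, or if a joint passes its speed limit or range.

### The arm

A 6-joint arm with a two-finger parallel gripper is mounted at the origin on the work surface. World frame = base frame: x ahead of the robot, y to its left, z up, the work surface at z = 0. Lengths are in m, angles in rad, forces in N, time in s.
With the tool pointing down it reaches from about 0.35 to 0.775 m from the base axis. Payload 5.5 kg.
Tool frame: the origin (TCP) lies at the very end of the fingers, on their centre line; the grasp point (between the pads) lies 19 mm behind it; x points along the fingers, y is the direction in which the jaws open and shut, and the axes are right-handed (so a half turn about x gives the same grasp; the last joint's range is limited). The gripper opens to 85 mm and grips with 20 to 120 N. Pads are 22 mm wide; open, the fingers measure 114 mm over their backs; the gripper's body (76 mm by 85 mm) begins 54 mm behind the grasp point. The pads swing forward as they close: fully open they stand 13 mm farther back than shut.
Start: joints at [-1.3, 0.313, 0.046, 1.304, 0, 1.431], TCP at [0.23, -0.527, 0.231] pointing down, gripper open.
Joint ranges: [-2.76, 2.76], [-0.86, 1.69], [-1.03, 1.26], [-2.2, 2.34], [-1.47, 1.5], [-3.14, 3.14]. Speed limits (rad/s): [2.57, 2.57, 3.14, 3.14, 3.14, 3.14].

### API

Orientations are given as a unit quaternion [w, x, y, z].
In Python, from workcell import env gives the robot as it stands.
- The arm moves only by the tool drive_tool, never from a script. Its argument "plan" is a list that holds one entry, the list of rows, each a list of 7 numbers: the shift along the tool's x, y, z in cm, then the turn, a rotation vector about the tool's x, y, z in degrees, then the opening, from 0 (shut) to 1 (fully open). In form: [[[tx, ty, tz, wx, wy, wz, fingers], ...]]. A call has exactly 5 rows; each row shifts and turns the commanded pose from where the row before left it, along the tool's axes as they then stand; what a row does not reach is not made up. A row lasts 1/12 s, in which the tool goes at most 41.7 mm and 7.16 degrees, less where a joint would pass 70% of its speed; a pose out of reach is approached as far as the arm can. A call with a gripper value outside its range is refused whole. The fingers move at their own pace and stop on an object; "squeeze" is the grip in N (left out, the last holds). Time passes only in rows, so rows that do not move let the fingers close, or fill a call up. It gives the time, the measured TCP pose, the force and the opening at its end, in the units of the state.
- env.get_state(): the state, without advancing time (a new reading comes with each control period).
- env.read_camera(name): name is "scene" or "top"; returns the picture (384x512x3 uint8, red, green, blue); there is no depth.
- env.camera_model(name): a dict with "camera_matrix" (3x3 intrinsics, pixels), "k1" (the pictures are not rectified: a ray, as slopes to the right and down, at radius r is drawn at 1 + k1 r^2 times it, then the intrinsics apply), "camera_from_world" (4x4, takes a point from world to camera coordinates). Camera axes: x right, y down, z forward; pixel columns grow to the right and rows downward; lengths in m; the calibration is good to about 2 mm. A picture is of the moment at which its call begins. camera_model takes no time and is no camera call.
- env.hand_in(): hands the job in, once; it reports no verdict.
The state is a dict: "clock": time; "joint_pos": joint angles; "qvel": joint speeds; "tau": joint torques, N m; "tcp_pos": TCP position; "orientation": TCP orientation; "wrist_force": force on the tool from outside, world axes, zero at the start; "ft_torque": the same for the moment, N m; "finger_gap": finger opening in m.
Only numpy, scipy, OpenCV 4.12 (cv2) and the standard library are available. Lean on these libraries where they do the work, as an engineer would, in place of code of your own. Each camera call takes 0.05 s, during which the arm holds its last target.

## Working session

There is one attempt and no reset: what is moved stays moved. The work goes in short steps, Python scripts to look and compute and a tool call to move; the robot and the scene stay as the last step left them, time stands still between calls to the robot, and variables do not carry over. Pictures are saved under pics/ and viewed, and the job is handed in when it is done.

Besides the shell and the picture viewer there is one more tool, called after "Request:" by a JSON object that holds its "fn" and its "kwargs", one argument or row to a line. drive_tool: Moves the arm, as the interface text tells. Its arguments: {"type":"object","properties":{"plan":{"type":"array","items":{"type":"array","items":{"type":"array","items":{"type":"number"}}}},"squeeze":{"type":"number"}},"required":["plan"]}

```bash
ls; mkdir -p pics; python3 - <<'E'
from workcell import env
import cv2,numpy as np
print(env.get_state())
for n in("scene","top"):
    im=env.read_camera(n); cv2.imwrite(f"pics/{n}0.png",im[:,:,::-1]); m=env.camera_model(n); print(n,m)
E
```

```text
pics
{'clock': 0.0, 'joint_pos': array([-1.29957223e+00,  3.14016130e-01,  4.49901055e-02,  1.30358322e+00,
       -3.61530525e-05,  1.43117192e+00]), 'qvel': array([ 0.00112989,  0.00244708,  0.00282975,  0.00084554, -0.00013226,
        0.00023065]), 'tau': array([-3.03993456e-04, -4.80624104e+01,  2.98535067e+01,  1.94217620e-02,
       -2.32917830e-05, -1.23891809e-05]), 'tcp_pos': array([ 0.22948078, -0.52667738,  0.23040446]), 'orientation': array([-0.14359864, -0.69218434, -0.1448761 ,  0.69229414]), 'wrist_force': array([ 0.1169182 , -0.71365365, -0.4952663 ]), 'ft_torque': array([ 0.00623016,  0.00549902, -0.01455346]), 'finger_gap': 0.08528632301722212}
scene {'camera_matrix': array([[422.31680482,   0.        , 256.11194374],
       [  0.        , 422.31680482, 187.33188822],
       [  0.        ,   0.        ,   1.        ]]), 'k1': -0.1547513873870698, 'camera_from_world': array([[-0.70058101,  0.7135551 ,  0.00503741,  0.40244463],
       [ 0.45693501,  0.45402675, -0.76489876, -0.23573878],
       [-0.54808453, -0.53357177, -0.64413082,  1.41018551],
       [ 0.        ,  0.        ,  0.        ,  1.        ]])}
top {'camera_matrix': array([[352.00771349,   0.        , 255.0577416 ],
       [  0.        , 352.00771349, 194.98446903],
       [  0.        ,   0.        ,   1.        ]]), 'k1': 0.013450609178662882, 'camera_from_world': array([[-0.01437045, -0.99952623, -0.02721783,  0.07747716],
       [-0.98424057,  0.01893833, -0.17581764,  0.60990037],
       [ 0.1762498 ,  0.02426232, -0.98404641,  0.7923065 ],
       [ 0.        ,  0.        ,  0.        ,  1.        ]])}
```

View pics/scene0.png

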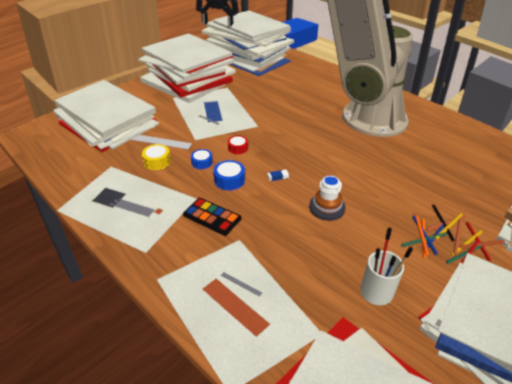

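View pics/top0.png

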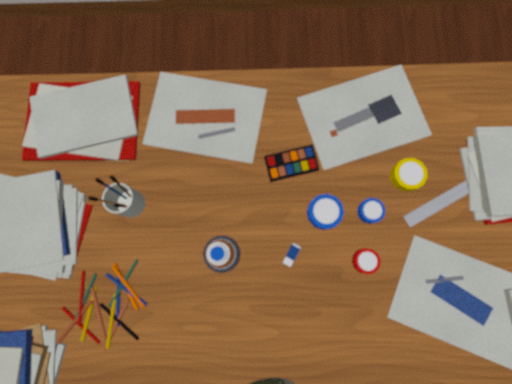

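The lid-like things in the top view are yellow (410,173), large blue (325,211), small blue (371,210) and red (366,261). Yellow and red are excluded, so the smaller blue one at (371,210) is meant. The jar is at (220,254). Next I'll enlarge these and measure them.

```bash
cat > h.py <<'E'
import cv2,numpy as np
from workcell import env
def undist(m,uv):
    K=m["camera_matrix"]; p=np.array([(uv[0]-K[0,2])/K[0,0],(uv[1]-K[1,2])/K[1,1]])
    return cv2.undistortPoints(np.array([[uv]],float),K,np.array([m["k1"],0,0,0.]))[0,0]
def ray(name,uv):
    m=env.camera_model(name);T=m["camera_from_world"];R=T[:3,:3]
    s=undist(m,uv); return -R.T@T[:3,3], R.T@np.array([s[0],s[1],1])
def onz(name,uv,z):
    c,d=ray(name,uv); return c+d*(z-c[2])/d[2]
def proj(name,p):
    m=env.camera_model(name);T=m["camera_from_world"]
    return cv2.projectPoints(np.array([p],float),cv2.Rodrigues(T[:3,:3])[0],T[:3,3],m["camera_matrix"],np.array([m["k1"],0,0,0.]))[0][0,0]
E
python3 - <<'E'
from h import *
t=cv2.imread("pics/top0.png");s=cv2.imread("pics/scene0.png")
a=cv2.resize(t[180:290,190:400],None,fx=3.6,fy=3.6,interpolation=cv2.INTER_CUBIC)
cv2.imwrite("pics/zt.png",a)
cv2.imwrite("pics/zs.png",cv2.resize(s[120:240,130:360],None,fx=3.4,fy=3.4,interpolation=cv2.INTER_CUBIC))
for n,im in(("top",t),("scene",s)):
    hsv=cv2.cvtColor(im,cv2.COLOR_BGR2HSV)
    for lab,m in(("blue",cv2.inRange(hsv,(100,130,60),(125,255,255))),("white",cv2.inRange(hsv,(0,0,150),(180,60,255)))):
        nn,L,st,c=cv2.connectedComponentsWithStats(m)
        for i in range(1,nn):
            if 60<st[i,4]<2500: print(n,lab,st[i],c[i].round(1),onz(n,c[i],0.028).round(4),onz(n,c[i],0.09).round(4))
E
```

```text
top blue [305 147   9  11  72] [309.  151.7] [ 0.7245 -0.0702  0.028 ] [ 0.7056 -0.0617  0.09  ]
top blue [286 163   8  12  76] [289.4 168.7] [ 0.6813 -0.0195  0.028 ] [ 0.6655 -0.0147  0.09  ]
top blue [308 195  35  34 335] [323.6 212.7] [ 0.5687 -0.0994  0.028 ] [ 0.561  -0.0888  0.09  ]
top blue [358 199  27  24 173] [368.8 212. ] [ 0.5686 -0.2091  0.028 ] [ 0.5609 -0.1907  0.09  ]
top blue [ 63 224   5  30  88] [ 64.6 239.5] [0.5138 0.5375 0.028 ] [0.51   0.5021 0.09  ]
top blue [211 247  13  13 130] [216.8 253. ] [0.475  0.1624 0.028 ] [0.4741 0.1541 0.09  ]
top blue [288 246  10  13  82] [292.5 252.1] [ 0.4745 -0.0202  0.028 ] [ 0.4736 -0.0154  0.09  ]
top blue [433 282  58  41 981] [462.4 300.5] [ 0.3591 -0.4077  0.028 ] [ 0.3664 -0.3749  0.09  ]
top blue [  0 331  31  53 657] [ 18.7 348.7] [0.2633 0.6233 0.028 ] [0.2775 0.5817 0.09  ]
top white [ 69 140  54  20 565] [102.  150.1] [0.7405 0.4592 0.028 ] [0.7204 0.4295 0.09  ]
top white [399 162  24  23 425] [410.8 172.8] [ 0.6642 -0.3188  0.028 ] [ 0.6496 -0.2924  0.09  ]
top white [102 183  31  31 242] [122.1 201.2] [0.6066 0
[... 2732 characters left out ...]
 [ 0.5173 -0.1282  0.09  ]
scene white [146 146  19  11 170] [155.  151.1] [ 0.6585 -0.3262  0.028 ] [ 0.7033 -0.2464  0.09  ]
scene white [194 150  15  10 114] [200.9 154.6] [ 0.5763 -0.2176  0.028 ] [ 0.6284 -0.1475  0.09  ]
scene white [217 162  24  14 254] [228.6 168.8] [ 0.5654 -0.1133  0.028 ] [ 0.6185 -0.0524  0.09  ]
scene white [320 175  22  25 313] [330. 189.] [0.4396 0.1334 0.028 ] [0.5038 0.1724 0.09  ]
scene white [499 220  13  31 201] [506.2 233.5] [0.2662 0.5445 0.028 ] [0.3458 0.547  0.09  ]
scene white [368 251  36  54 930] [383.4 280.8] [0.5971 0.392  0.028 ] [0.6474 0.408  0.09  ]
scene white [438 351  60  33 364] [468.  367.7] [0.6596 0.6185 0.028 ] [0.7042 0.6144 0.09  ]
```

View pics/zt.png

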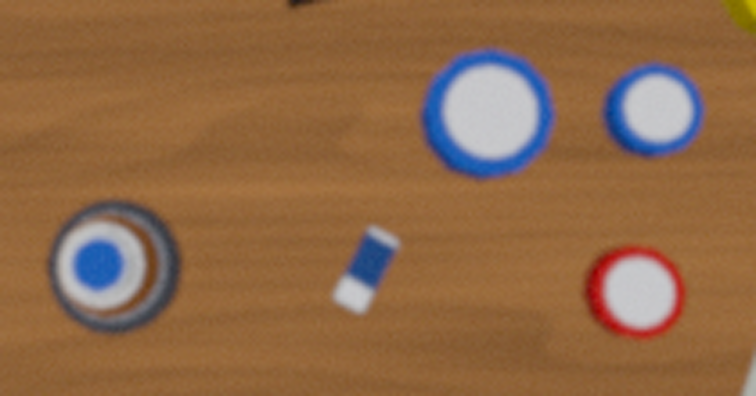

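View pics/zs.png

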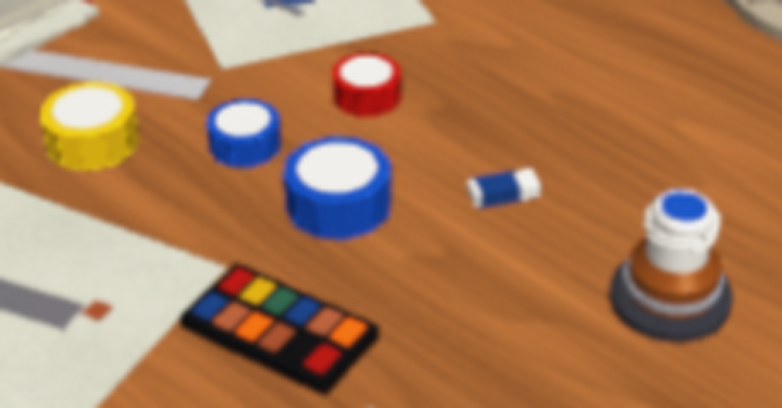

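The enlarged crop confirms the target: the small blue lid at crop (655,108) has a diameter about 3/4 that of the large one. Its rays give (0.574,-0.218) from top and (0.576,-0.218) from scene at z=28 mm. The ray from the jar's neck centre meets z=90 mm at (0.474..0.477, 0.154). Next I'll check the sizes and look for the yaw of the flats.

```bash
python3 - <<'E'
from h import *
from scipy.spatial.transform import Rotation as Ro
st=env.get_state();q=st['orientation'];R=Ro.from_quat(np.r_[q[1:],q[0]]).as_matrix();print(R.round(4)); 
# outline sizes
t=cv2.imread("pics/top0.png");hsv=cv2.cvtColor(t,cv2.COLOR_BGR2HSV)
for c,z in(((372,210),.028),((326,211),.028),):
    m=cv2.inRange(hsv,(100,100,50),(128,255,255))|cv2.inRange(hsv,(0,0,150),(180,80,255))
    n,L,s,cc=cv2.connectedComponentsWithStats(m);i=L[c[1],c[0]];print(s[i],cc[i])
for p in [(.575,-.218,.028),(.4754,.154,.09),(.4754,.154,0.0)]: print(proj("top",p),proj("scene",p))
def cl(a,b):
    (c1,d1),(c2,d2)=a,b; A=np.c_[d1,-d2];x=np.linalg.lstsq(A,c2-c1,rcond=None)[0];p,q=c1+d1*x[0],c2+d2*x[1];return ((p+q)/2).round(4),np.linalg.norm(p-q)
print("lid top",cl(ray("top",(372.3,209.7)),ray("scene",(200.9,154.6))))
print("ink",cl(ray("top",(216.8,253.)),ray("scene",(330.6,180.3))))
s=cv2.imread("pics/scene0.png")
cv2.imwrite("pics/zl.png",np.hstack([cv2.resize(s[145:175,186:218],(400,375),interpolation=cv2.INTER_CUBIC),cv2.resize(t[195:227,355:387],(375,375),interpolation=cv2.INTER_CUBIC)]))
E
```

```text
[[-4.000e-04  3.994e-01 -9.168e-01]
 [ 1.600e-03 -9.168e-01 -3.994e-01]
 [-1.000e+00 -1.600e-03 -2.000e-04]]
[358 198  27  25 501] [370.96207585 210.36127745]
[308 194  36  35 942] [324.99150743 211.2866242 ]
[372.33043387 209.28192831] [201.17072238 154.39744715]
[216.89922047 252.43968943] [330.92920897 180.07506813]
[221.72184144 252.98850875] [326.70367778 207.57441337]
lid top (array([ 0.5746, -0.2189,  0.0264]), np.float64(0.0013114668101268567))
ink (array([0.4747, 0.1537, 0.0887]), np.float64(0.0016718208065235726))
```

View pics/zl.png

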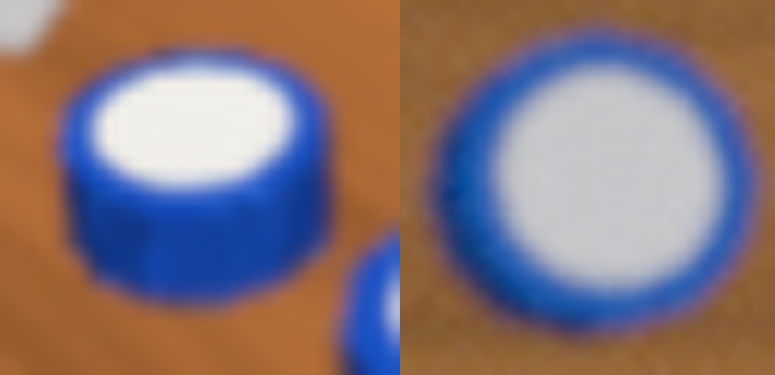

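```bash
python3 - <<'E'
from h import *
s=cv2.imread("pics/scene0.png").astype(int)
print(s[158:172,189:215,0]); print(s[158:172,189:215,1])
E
```

```text
[[ 57  81 134 178 196 204 214 223 228 230 231 232 232 231 231 229 226 215
  203 194 182 159 130  89  61  53]
 [ 55  69 106 151 181 193 201 205 210 215 222 224 223 220 217 212 209 205
  195 183 164 145 123  87  60  54]
 [ 56  68  95 125 160 178 188 191 195 199 203 203 204 203 201 196 197 200
  184 166 150 139 124  91  60  51]
 [ 57  66  88 117 148 154 157 168 181 188 189 189 191 191 191 180 170 173
  170 162 146 138 123  87  56  48]
 [ 57  63  84 112 141 142 141 144 153 166 169 169 170 170 170 167 161 162
  164 158 145 138 122  88  57  48]
 [ 56  62  82 110 135 138 137 134 137 155 161 162 161 161 160 162 162 163
  165 161 145 138 125  93  60  50]
 [ 54  61  80 105 124 134 137 136 143 159 162 161 161 160 160 161 162 162
  162 154 139 135 123  89  60  61]
 [ 51  56  74  99 112 131 137 139 151 167 164 161 160 160 159 162 163 162
  159 149 131 123 107  73  65  93]
 [ 48  50  59  75 101 132 137 140 152 168 164 160 161 159 159 162 161 160
  157 142 113  90  72  61  83 134]
 [ 47  48  50  59  88 125 129 134 148 164 161 159 158 159 160 159 155 149
  142 124  92  65  54  62 100 156]
 [ 48  49 
[... 1253 characters left out ...]
66  66  66
   65  62  61  73  88  94  97  90]
 [ 97  99  99  88  63  60  58  57  62  68  67  65  65  65  64  66  66  66
   67  65  72  86  97  98  95  87]
 [ 97  97  97  93  79  78  69  61  63  68  66  65  65  66  66  68  69  73
   76  81  90  98 101  99  93  85]
 [ 98  97  96  96  95  95  87  76  70  72  69  68  70  72  73  77  81  88
   94 101 104 104 104 101  95  85]
 [ 98  98  96  96  98 100  99  94  88  87  82  81  84  86  89  93  99 102
  104 108 108 108 106 104  94  84]
 [ 98  97  96  96  97  98 100 101 101 102  99  97  98  99 101 103 106 106
  106 107 109 109 109 103  92  83]
 [ 95  97  97  96  97  97  99 100 102 104 104 103 102 101 102 103 105 107
  108 107 108 109 108 101  88  82]]
```

Both the heights (26.4 of 28 mm, 88.7 of 90 mm) and the sizes fit. In the scene crop the lid's facet edges lie at columns 193, 197.3 and about 208.3, which puts the flat normals at about 48° + 30k in world. I'll grasp with jaw yaw about 108°, which leaves the last joint room both ways. First I'll move above the lid.

Request:
{"fn": "drive_tool", "kwargs": {
  "plan": [
    [[0.7, -0.97, -2.93, 0, 0, 0, 1], [0.7, -0.97, -2.93, 0, 0, 0, 1], [0.7, -0.97, -2.93, 0, 0, 0, 1], [0.7, -0.97, -2.93, 0, 0, 0, 1], [0.7, -0.97, -2.93, 0, 0, 0, 1]]
  ],
  "squeeze": 40
}}

```text
clock: 0.52
tcp_pos: [0.3452, -0.423, 0.1955]
orientation: [-0.144, -0.692, -0.144, 0.692]
wrist_force: [0.5, 0.4, -0.8]
finger_gap: 0.0852
```

Request:
{"fn": "drive_tool", "kwargs": {
  "plan": [
    [[0.7, -0.97, -2.93, 0, 0, 0, 1], [0.7, -0.97, -2.93, 0, 0, 0, 1], [0.7, -0.97, -2.93, 0, 0, 0, 1], [0.7, -0.97, -2.93, 0, 0, 0, 1], [0.7, -0.97, -2.93, 0, 0, 0, 1]]
  ]
}}

```text
clock: 0.93
tcp_pos: [0.4603, -0.3199, 0.1606]
orientation: [-0.144, -0.692, -0.144, 0.692]
wrist_force: [0.1, -0.4, -1.2]
finger_gap: 0.0855
```

Request:
{"fn": "drive_tool", "kwargs": {
  "plan": [
    [[0.7, -0.97, -2.93, 0, 0, 0, 1], [0.7, -0.97, -2.93, 0, 0, 0, 1], [0.7, -0.97, -2.93, 0, 0, 0, 1], [0.7, -0.97, -2.93, 0, 0, 0, 1], [0.7, -0.97, -2.93, 0, 0, 0, 1]]
  ]
}}

```text
clock: 1.35
tcp_pos: [0.5751, -0.2169, 0.1255]
orientation: [-0.144, -0.692, -0.144, 0.692]
wrist_force: [-0.3, 0.4, -0.1]
finger_gap: 0.085
```

Request:
{"fn": "drive_tool", "kwargs": {
  "plan": [
    [[0, 0, 0, -7, 0, 0, 1], [0, 0, 0, -7, 0, 0, 1], [0, 0, 0, -7, 0, 0, 1], [0, 0, 0, -7, 0, 0, 1], [0, 0, 0, -7, 0, 0, 1]]
  ]
}}

```text
clock: 1.77
tcp_pos: [0.5742, -0.2179, 0.1256]
orientation: [-0.347, -0.615, -0.348, 0.616]
wrist_force: [-0.2, 0.6, 0.7]
finger_gap: 0.0855
```

Request:
{"fn": "drive_tool", "kwargs": {
  "plan": [
    [[0, 0, 0, -7, 0, 0, 1], [0, 0, 0, -7, 0, 0, 1], [0, 0, 0, -7, 0, 0, 1], [0, 0, 0, -7, 0, 0, 1], [0, 0, 0, -7, 0, 0, 1]]
  ]
}}

```text
clock: 2.18
tcp_pos: [0.5741, -0.2181, 0.1257]
orientation: [0.516, 0.483, 0.517, -0.483]
wrist_force: [-0.8, 0.1, -0.6]
finger_gap: 0.0853
```

Request:
{"fn": "drive_tool", "kwargs": {
  "plan": [
    [[0, 0, 0, -7, 0, 0, 1], [0, 0, 0, -7, 0, 0, 1], [0, 0, 0, -7, 0, 0, 1], [0, 0, 0, -7, 0, 0, 1], [0, 0, 0, -7, 0, 0, 1]]
  ]
}}

```text
clock: 2.6
tcp_pos: [0.5741, -0.2181, 0.1257]
orientation: [0.638, 0.305, 0.638, -0.305]
wrist_force: [0.1, 0.1, 0.3]
finger_gap: 0.0855
```

Request:
{"fn": "drive_tool", "kwargs": {
  "plan": [
    [[0, 0, 0, -7, 0, 0, 1], [0, 0, 0, -7, 0, 0, 1], [0, 0, 0, -7, 0, 0, 1], [0, 0, 0, -7, 0, 0, 1], [0, 0, 0, -7, 0, 0, 1]]
  ]
}}

```text
clock: 3.02
tcp_pos: [0.5741, -0.2181, 0.1257]
orientation: [0.7, 0.099, 0.7, -0.099]
wrist_force: [-0.2, 0.4, -0.5]
finger_gap: 0.0852
```

Request:
{"fn": "drive_tool", "kwargs": {
  "plan": [
    [[0, 0, 0, -7, 0, 0, 1], [0, 0, 0, -7, 0, 0, 1], [0, 0, 0, -7, 0, 0, 1], [0, 0, 0, -7, 0, 0, 1], [0, 0, 0, -7, 0, 0, 1]]
  ]
}}

```text
clock: 3.43
tcp_pos: [0.5741, -0.2181, 0.1257]
orientation: [0.697, -0.116, 0.698, 0.116]
wrist_force: [1.0, -0.5, -0.7]
finger_gap: 0.0857
```

```bash
cat >> h.py <<'E'
from scipy.spatial.transform import Rotation as Ro
def rep(target=None):
    s=env.get_state();q=s['orientation'];R=Ro.from_quat(np.r_[q[1:],q[0]]).as_matrix()
    print("t",round(s['clock'],2),"tcp",s['tcp_pos'].round(4),"yaw",np.degrees(np.arctan2(R[1,1],R[0,1])).round(2),"tilt(y.z,z.z)deg",np.degrees(R[2,1:]).round(2),"j6",s['joint_pos'][5].round(3),"F",s['wrist_force'].round(1),"M",s['ft_torque'].round(2),"gap",round(s['finger_gap'],4))
    if target is not None: print("tool shift cm",(R.T@(np.array(target)-s['tcp_pos'])*100).round(2))
    return R
E
python3 -c "
from h import *
rep((.575,-.218,.06))
for n in('top','scene'): cv2.imwrite(f'pics/{n}1.png',env.read_camera(n)[:,:,::-1])"
```

```text
t 3.43 tcp [ 0.5741 -0.2181  0.1257] yaw 108.88 tilt(y.z,z.z)deg [ 0.04 -0.05] j6 -0.823 F [ 1.  -0.5 -0.7] M [ 0.06 -0.01 -0.03] gap 0.0857
tool shift cm [ 6.57 -0.02  0.1 ]
```

```bash
python3 -c "
from h import *
a=cv2.imread('pics/scene1.png');b=cv2.imread('pics/top1.png')
cv2.imwrite('pics/z1.png',np.hstack([cv2.resize(a[70:210,130:270],(400,400)),cv2.resize(b[150:270,310:430],(400,400))]))
print(proj('scene',(.5741,-.2181,.1257)),proj('top',(.5741,-.2181,.1257)))"
```

```text
[198.6901526  124.77789902] [385.97460326 203.57247452]
```

View pics/z1.png

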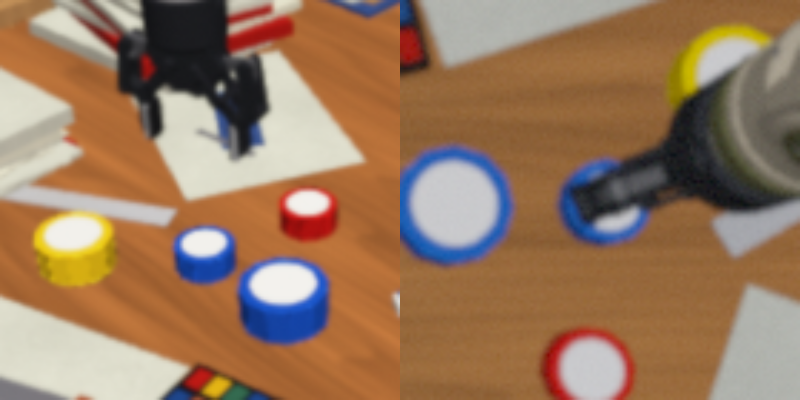

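The scene crop shows the open fingertips straddling the lid, with their midpoint at about (198,121) against a projected TCP of (198.7,124.8). The tips stand about 10 mm back from the TCP, as described for open jaws. Now I'll descend.

Request:
{"fn": "drive_tool", "kwargs": {
  "plan": [
    [[2, 0, 0.08, 0, 0, 0, 1], [2, 0, 0, 0, 0, 0, 1], [2, 0, 0, 0, 0, 0, 1], [2, 0, 0, 0, 0, 0, 1], [1.5, 0, 0, 0, 0, 0, 1]]
  ]
}}

```text
clock: 3.95
tcp_pos: [0.5743, -0.2175, 0.0293]
orientation: [0.698, -0.112, 0.699, 0.113]
wrist_force: [0.1, -0.6, 0.1]
finger_gap: 0.0852
```

Request:
{"fn": "drive_tool", "kwargs": {
  "plan": [
    [[1, 0, 0, 0, 0, 0, 1], [1, 0, 0, 0, 0, 0, 1], [0.7, 0, 0, 0, 0, 0, 1], [0.4, 0, 0, 0, 0, 0, 1], [0, 0, 0, 0, 0, 0, 1]]
  ]
}}

```text
clock: 4.37
tcp_pos: [0.575, -0.2179, -0.0003]
orientation: [0.698, -0.114, 0.698, 0.114]
wrist_force: [-0.0, 0.2, -1.3]
finger_gap: 0.0855
```

```bash
python3 -c "
from h import *
rep((.575,-.218,.0))
a=env.read_camera('scene')[:,:,::-1]
cv2.imwrite('pics/z2.png',cv2.resize(a[90:190,150:270],(720,600)))"
```

```text
t 4.37 tcp [ 5.750e-01 -2.179e-01 -3.000e-04] yaw 108.5 tilt(y.z,z.z)deg [ 0.03 -0.03] j6 -0.816 F [-0.   0.2 -1.3] M [ 0.05  0.01 -0.03] gap 0.0855
tool shift cm [-0.03 -0.01  0.  ]
```

View pics/z2.png

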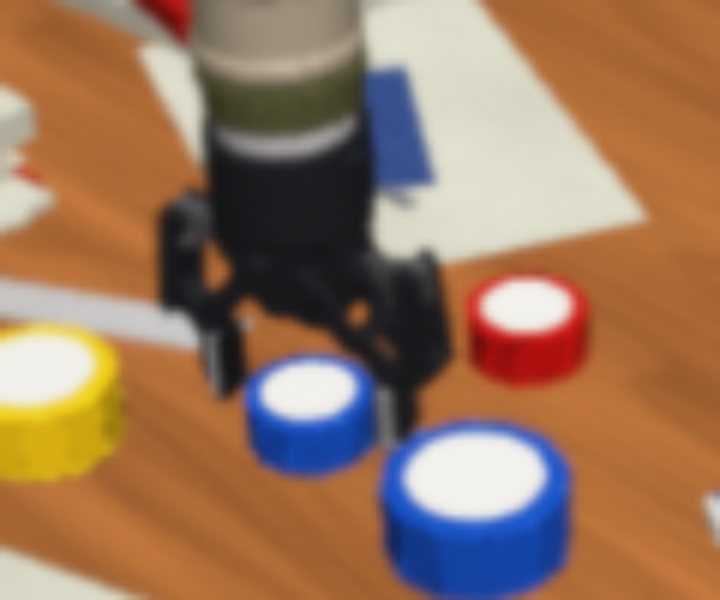

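The jaws straddle the lid at crop (312,410) and are clear of the large lid. Closing.

Request:
{"fn": "drive_tool", "kwargs": {
  "plan": [
    [[0, 0, 0, 0, 0, 0, 0.6], [0, 0, 0, 0, 0, 0, 0.6], [0, 0, 0, 0, 0, 0, 0.6], [0, 0, 0, 0, 0, 0, 0.6], [0, 0, 0, 0, 0, 0, 0.6]]
  ],
  "squeeze": 40
}}

```text
clock: 4.83
tcp_pos: [0.5761, -0.2185, 0.0016]
orientation: [0.699, -0.114, 0.697, 0.113]
wrist_force: [-1.8, 0.5, 5.4]
finger_gap: 0.0591
```

Request:
{"fn": "drive_tool", "kwargs": {
  "plan": [
    [[0, 0, 0, 0, 0, 0, 0], [0, 0, 0, 0, 0, 0, 0], [0, 0, 0, 0, 0, 0, 0], [0, 0, 0, 0, 0, 0, 0], [0, 0, 0, 0, 0, 0, 0]]
  ]
}}

```text
clock: 5.25
tcp_pos: [0.5761, -0.2185, 0.0016]
orientation: [0.699, -0.114, 0.697, 0.113]
wrist_force: [-1.3, -0.2, 5.7]
finger_gap: 0.0598
```

```bash
python3 -c "
from h import *
rep((.575,-.218,.0))"
```

```text
t 5.25 tcp [ 0.5761 -0.2185  0.0016] yaw 108.53 tilt(y.z,z.z)deg [-0.1   0.09] j6 -0.816 F [-1.3 -0.2  5.7] M [ 0.14  0.12 -0.04] gap 0.0598
tool shift cm [ 0.16  0.08 -0.09]
```

The gap of 59.8 mm means the lid is held on its flats. Lifting.

Request:
{"fn": "drive_tool", "kwargs": {
  "plan": [
    [[-1, 0, 0, 0, 0, 0, 0], [-2, 0, 0, 0, 0, 0, 0], [-3, 0, 0, 0, 0, 0, 0], [-3, 0, 0, 0, 0, 0, 0], [-3, 0, 0, 0, 0, 0, 0]]
  ]
}}

```text
clock: 5.67
tcp_pos: [0.5746, -0.2177, 0.1216]
orientation: [0.698, -0.114, 0.698, 0.114]
wrist_force: [0.4, -0.2, -1.4]
finger_gap: 0.0597
```

Request:
{"fn": "drive_tool", "kwargs": {
  "plan": [
    [[-1, 0, 0, 0, 0, 0, 0], [-1, 0, 0, 0, 0, 0, 0], [0, 0, 0, 0, 0, 0, 0], [0, 0, 0, 0, 0, 0, 0], [0, 0, 0, 0, 0, 0, 0]]
  ]
}}

```text
clock: 6.08
tcp_pos: [0.5742, -0.2175, 0.1384]
orientation: [0.697, -0.113, 0.699, 0.115]
wrist_force: [1.2, 0.2, -0.6]
finger_gap: 0.0593
```

```bash
python3 -c "
from h import *
rep((.4755,.154,.14))
a=env.read_camera('scene')[:,:,::-1];b=env.read_camera('top')[:,:,::-1]
cv2.imwrite('pics/scene3.png',a);cv2.imwrite('pics/top3.png',b)
cv2.imwrite('pics/z3.png',np.hstack([cv2.resize(a[60:180,140:260],(400,400)),cv2.resize(b[150:270,320:440],(400,400))]))"
```

```text
t 6.08 tcp [ 0.5742 -0.2175  0.1384] yaw 108.53 tilt(y.z,z.z)deg [ 0.13 -0.13] j6 -0.816 F [ 1.2  0.2 -0.6] M [0.04 0.04 0.04] gap 0.0593
tool shift cm [-0.08 38.36  2.45]
```

View pics/z3.png

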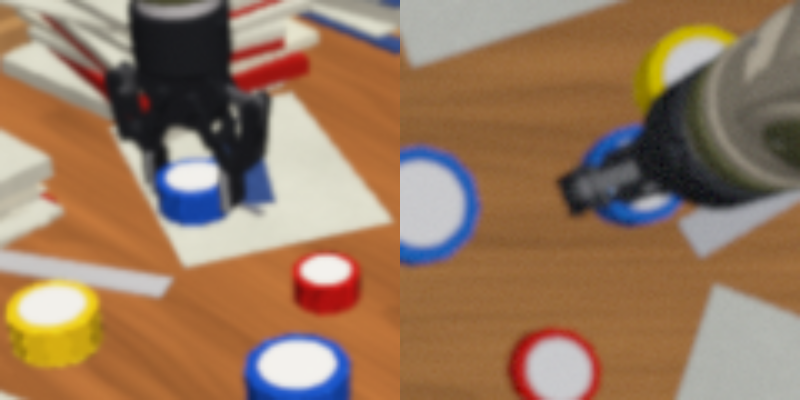

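The lid is held level at scene crop (193,190) and is lifted off the desk. Moving above the jar.

Request:
{"fn": "drive_tool", "kwargs": {
  "plan": [
    [[0, 2.5, 0.16, 0, 0, 0, 0], [0, 3.2, 0.2, 0, 0, 0, 0], [0, 3.2, 0.2, 0, 0, 0, 0], [0, 3.2, 0.2, 0, 0, 0, 0], [0, 3.2, 0.2, 0, 0, 0, 0]]
  ]
}}

```text
clock: 6.6
tcp_pos: [0.5344, -0.0686, 0.139]
orientation: [0.697, -0.113, 0.699, 0.114]
wrist_force: [0.3, -0.2, -0.9]
finger_gap: 0.0593
```

Request:
{"fn": "drive_tool", "kwargs": {
  "plan": [
    [[0, 3.2, 0.2, 0, 0, 0, 0], [0, 3.2, 0.2, 0, 0, 0, 0], [0, 3.2, 0.2, 0, 0, 0, 0], [0, 3.2, 0.2, 0, 0, 0, 0], [0, 3.2, 0.2, 0, 0, 0, 0]]
  ]
}}

```text
clock: 7.02
tcp_pos: [0.493, 0.0863, 0.1392]
orientation: [0.697, -0.114, 0.699, 0.114]
wrist_force: [0.9, -0.1, -0.6]
finger_gap: 0.0596
```

Request:
{"fn": "drive_tool", "kwargs": {
  "plan": [
    [[0, 3.2, 0.2, 0, 0, 0, 0], [0, 2.5, 0.2, 0, 0, 0, 0], [0, 1.3, 0.1, 0, 0, 0, 0], [0, 0, 0, 0, 0, 0, 0], [0, 0, 0, 0, 0, 0, 0]]
  ]
}}

```text
clock: 7.43
tcp_pos: [0.476, 0.1533, 0.1394]
orientation: [0.697, -0.115, 0.698, 0.114]
wrist_force: [1.2, -0.6, -1.3]
finger_gap: 0.0596
```

```bash
python3 -c "
from h import *
rep((.4755,.154,.14))
a=env.read_camera('scene')[:,:,::-1];b=env.read_camera('top')[:,:,::-1]
cv2.imwrite('pics/scene4.png',a);cv2.imwrite('pics/top4.png',b)
cv2.imwrite('pics/z4.png',np.hstack([cv2.resize(a[110:230,270:390],(400,400)),cv2.resize(b[190:310,160:280],(400,400))]))"
```

```text
t 7.43 tcp [0.476  0.1533 0.1394] yaw 108.65 tilt(y.z,z.z)deg [-0.01 -0.09] j6 -0.174 F [ 1.2 -0.6 -1.3] M [-0.04 -0.02 -0.  ] gap 0.0596
tool shift cm [-0.06  0.08 -0.03]
```

View pics/z4.png

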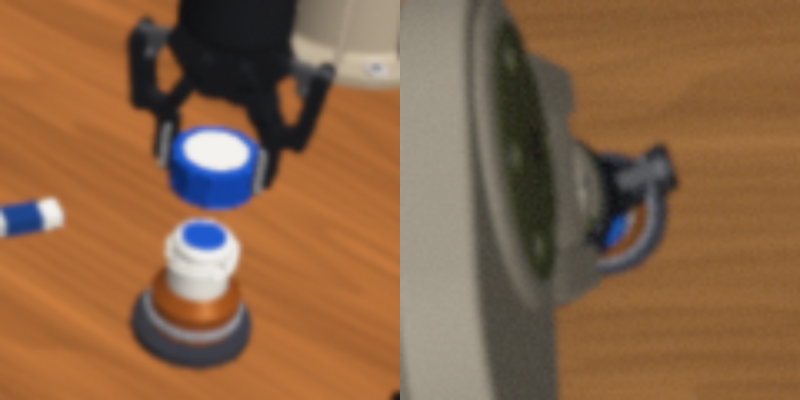

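```bash
python3 -c "
from h import *
a=cv2.imread('pics/scene4.png');hsv=cv2.cvtColor(a,cv2.COLOR_BGR2HSV)
m=cv2.inRange(hsv,(0,0,150),(180,60,255));n,L,s,c=cv2.connectedComponentsWithStats(m)
for i in range(1,n):
  if 320<c[i][0]<350 and 140<c[i][1]<170 and s[i,4]>40: print(s[i],c[i])
m=cv2.inRange(hsv,(100,130,60),(125,255,255));n,L,s,c=cv2.connectedComponentsWithStats(m)
for i in range(1,n):
  if 300<c[i][0]<360 and 130<c[i][1]<190 and s[i,4]>30: print('b',s[i],c[i])
print(proj('scene',(.476,.1533,.1658)))
for e in(.001,):
  print('d/dx',(proj('scene',(.477,.1533,.1658))-proj('scene',(.476,.1533,.1658))),'d/dy',proj('scene',(.476,.1543,.1658))-proj('scene',(.476,.1533,.1658)))
"
```

```text
[325 150  19  11 169] [334.47928994 154.81065089]
b [321 149  26  23 310] [332.74193548 162.92903226]
b [325 177  12   8  75] [330.61333333 180.30666667]
[334.38353497 154.3725125 ]
d/dx [-0.25787207  0.17936166] d/dy [0.35229976 0.18138858]
```

The lid disc is seen at (334.5,154.8) against a predicted (334.4,154.4), so it sits within about 1 mm of the thread axis. Descending to just above contact, then in small steps.

Request:
{"fn": "drive_tool", "kwargs": {
  "plan": [
    [[1.5, 0.03, 0, 0, 0, 0, 0], [1.5, 0, 0, 0, 0, 0, 0], [1.2, 0, 0, 0, 0, 0, 0], [0.6, 0, 0, 0, 0, 0, 0], [0.1, 0, 0, 0, 0, 0, 0]]
  ]
}}

```text
clock: 7.95
tcp_pos: [0.4759, 0.152, 0.0899]
orientation: [0.697, -0.113, 0.699, 0.113]
wrist_force: [-0.6, 0.5, -1.2]
finger_gap: 0.0592
```

Request:
{"fn": "drive_tool", "kwargs": {
  "plan": [
    [[0.1, 0, 0, 0, 0, 0, 0], [0.1, 0, 0, 0, 0, 0, 0], [0.1, 0, 0, 0, 0, 0, 0], [0, 0, 0, 0, 0, 0, 0], [0, 0, 0, 0, 0, 0, 0]]
  ]
}}

```text
clock: 8.37
tcp_pos: [0.477, 0.1532, 0.0887]
orientation: [0.698, -0.114, 0.698, 0.114]
wrist_force: [-0.0, -0.3, -1.1]
finger_gap: 0.0597
```

```bash
python3 -c "
from h import *
rep((.4755,.154,.14))"
```

```text
t 8.37 tcp [0.477  0.1532 0.0887] yaw 108.54 tilt(y.z,z.z)deg [-0.02  0.05] j6 -0.173 F [-0.  -0.3 -1.1] M [ 0.    0.01 -0.03] gap 0.0597
tool shift cm [-5.13  0.12 -0.11]
```

Request:
{"fn": "drive_tool", "kwargs": {
  "plan": [
    [[0.1, 0.05, -0.1, 0, 0, 0, 0], [0.1, 0, 0, 0, 0, 0, 0], [0, 0, 0, 0, 0, 0, 0], [0, 0, 0, 0, 0, 0, 0], [0, 0, 0, 0, 0, 0, 0]]
  ]
}}

```text
clock: 8.78
tcp_pos: [0.4756, 0.1534, 0.0863]
orientation: [0.698, -0.114, 0.698, 0.114]
wrist_force: [0.2, 0.0, -0.6]
finger_gap: 0.0596
```

```bash
python3 -c "
from h import *
rep((.4755,.154,.14))"
```

```text
t 8.78 tcp [0.4756 0.1534 0.0863] yaw 108.54 tilt(y.z,z.z)deg [-0.01  0.  ] j6 -0.172 F [ 0.2  0.  -0.6] M [-0.02  0.   -0.01] gap 0.0596
tool shift cm [-5.37  0.06  0.02]
```

Request:
{"fn": "drive_tool", "kwargs": {
  "plan": [
    [[0.1, 0.03, 0, 0, 0, 0, 0], [0.1, 0, 0, 0, 0, 0, 0], [0.1, 0, 0, 0, 0, 0, 0], [0, 0, 0, 0, 0, 0, 0], [0, 0, 0, 0, 0, 0, 0]]
  ]
}}

```text
clock: 9.2
tcp_pos: [0.4754, 0.1536, 0.0831]
orientation: [0.698, -0.114, 0.698, 0.114]
wrist_force: [-1.1, -0.2, -0.6]
finger_gap: 0.0595
```

Request:
{"fn": "drive_tool", "kwargs": {
  "plan": [
    [[0.1, 0, 0, 0, 0, 0, 0], [0.1, 0, 0, 0, 0, 0, 0], [0.1, 0, 0, 0, 0, 0, 0], [0, 0, 0, 0, 0, 0, 0], [0, 0, 0, 0, 0, 0, 0]]
  ]
}}

```text
clock: 9.62
tcp_pos: [0.4754, 0.1536, 0.0802]
orientation: [0.698, -0.114, 0.698, 0.114]
wrist_force: [0.2, -0.1, -0.5]
finger_gap: 0.0594
```

```bash
python3 -c "
from h import *
rep((.4755,.154,.14))"
```

```text
t 9.62 tcp [0.4754 0.1536 0.0802] yaw 108.54 tilt(y.z,z.z)deg [-0.   -0.01] j6 -0.172 F [ 0.2 -0.1 -0.5] M [-0.02  0.05 -0.04] gap 0.0594
tool shift cm [-5.98  0.03  0.02]
```

Request:
{"fn": "drive_tool", "kwargs": {
  "plan": [
    [[0.1, 0, 0, 0, 0, 0, 0], [0.1, 0, 0, 0, 0, 0, 0], [0, 0, 0, 0, 0, 0, 0], [0, 0, 0, 0, 0, 0, 0], [0, 0, 0, 0, 0, 0, 0]]
  ]
}}

```text
clock: 10.03
tcp_pos: [0.4757, 0.1537, 0.0786]
orientation: [0.698, -0.114, 0.698, 0.114]
wrist_force: [-1.2, -0.1, 3.4]
finger_gap: 0.0597
```

Request:
{"fn": "drive_tool", "kwargs": {
  "plan": [
    [[0.1, 0, 0, 0, 0, 0, 0], [0.1, 0, 0, 0, 0, 0, 0], [0, 0, 0, 0, 0, 0, 0], [0, 0, 0, 0, 0, 0, 0], [0, 0, 0, 0, 0, 0, 0]]
  ]
}}

```text
clock: 10.45
tcp_pos: [0.4758, 0.1537, 0.0783]
orientation: [0.699, -0.114, 0.697, 0.114]
wrist_force: [-5.1, -1.0, 18.4]
finger_gap: 0.0597
```

```bash
python3 -c "
from h import *
rep((.4755,.154,.14))"
```

```text
t 10.45 tcp [0.4758 0.1537 0.0783] yaw 108.55 tilt(y.z,z.z)deg [-0.03  0.1 ] j6 -0.172 F [-5.1 -1.  18.4] M [-0.23  1.17  0.01] gap 0.0597
tool shift cm [-6.17  0.04 -0.01]
```

Contact is at TCP z=78.5 mm, so lid_center is about 0.7 mm above the rim and the lid is riding on the ridges. I'll ease the force and turn anticlockwise, letting the lid climb.

Request:
{"fn": "drive_tool", "kwargs": {
  "plan": [
    [[-0.12, 0, 0, 0, 0, 0, 0], [-0.02, 0, 0, -3, 0, 0, 0], [-0.03, 0, 0, -4, 0, 0, 0], [-0.03, 0, 0, -4, 0, 0, 0], [0, 0, 0, 0, 0, 0, 0]]
  ]
}}

```text
clock: 10.87
tcp_pos: [0.4765, 0.1537, 0.0792]
orientation: [0.684, -0.181, 0.683, 0.181]
wrist_force: [-0.5, 0.3, 6.0]
finger_gap: 0.0596
```

```bash
python3 -c "
from h import *
rep((.4755,.154,.14))"
```

```text
t 10.87 tcp [0.4765 0.1537 0.0792] yaw 119.71 tilt(y.z,z.z)deg [-0.06  0.13] j6 -0.367 F [-0.5  0.3  6. ] M [-0.05  0.13  0.11] gap 0.0596
tool shift cm [-6.08  0.07 -0.06]
```

Request:
{"fn": "drive_tool", "kwargs": {
  "plan": [
    [[-0.033, 0, 0, -5, 0, 0, 0], [-0.033, 0, 0, -5, 0, 0, 0], [-0.033, 0, 0, -5, 0, 0, 0], [-0.033, 0, 0, -5, 0, 0, 0], [0, 0, 0, 0, 0, 0, 0]]
  ]
}}

```text
clock: 11.28
tcp_pos: [0.4756, 0.1536, 0.0795]
orientation: [0.642, -0.297, 0.642, 0.297]
wrist_force: [-0.4, 0.4, -0.2]
finger_gap: 0.0594
```

```bash
python3 -c "
from h import *
rep((.4755,.154,.14))"
```

```text
t 11.28 tcp [0.4756 0.1536 0.0795] yaw 139.66 tilt(y.z,z.z)deg [-0.01  0.01] j6 -0.715 F [-0.4  0.4 -0.2] M [ 0.02 -0.05  0.03] gap 0.0594
tool shift cm [-6.05  0.03  0.02]
```

The force has vanished, so the lid has passed an edge. I'll follow it down gently to see how deep the drop is.

Request:
{"fn": "drive_tool", "kwargs": {
  "plan": [
    [[0.1, 0, 0, 0, 0, 0, 0], [0.1, 0, 0, 0, 0, 0, 0], [0.1, 0, 0, 0, 0, 0, 0], [0, 0, 0, 0, 0, 0, 0], [0, 0, 0, 0, 0, 0, 0]]
  ]
}}

```text
clock: 11.7
tcp_pos: [0.476, 0.1538, 0.0787]
orientation: [0.643, -0.296, 0.642, 0.295]
wrist_force: [-5.1, -1.3, 19.0]
finger_gap: 0.0594
```

```bash
python3 -c "
from h import *
rep((.4755,.154,.14))"
```

```text
t 11.7 tcp [0.476  0.1538 0.0787] yaw 139.4 tilt(y.z,z.z)deg [-0.09  0.09] j6 -0.71 F [-5.1 -1.3 19. ] M [-0.18  1.08  0.08] gap 0.0594
tool shift cm [-6.13  0.04 -0.  ]
```

It rests at about the same height (78.8 mm), so it is not in a start yet. I'll ease off and keep turning anticlockwise under a light load.

Request:
{"fn": "drive_tool", "kwargs": {
  "plan": [
    [[-0.14, 0, 0, 0, 0, 0, 0], [-0.025, 0, 0, -4, 0, 0, 0], [-0.025, 0, 0, -4, 0, 0, 0], [-0.025, 0, 0, -4, 0, 0, 0], [0, 0, 0, 0, 0, 0, 0]]
  ]
}}

```text
clock: 12.12
tcp_pos: [0.4755, 0.1536, 0.0786]
orientation: [0.608, -0.362, 0.608, 0.362]
wrist_force: [0.5, -0.1, -1.4]
finger_gap: 0.0596
```

```bash
python3 -c "
from h import *
rep((.4755,.154,.14))"
```

```text
t 12.12 tcp [0.4755 0.1536 0.0786] yaw 151.51 tilt(y.z,z.z)deg [-0. -0.] j6 -0.922 F [ 0.5 -0.1 -1.4] M [ 0.02  0.   -0.04] gap 0.0596
tool shift cm [-6.14  0.01  0.03]
```

Request:
{"fn": "drive_tool", "kwargs": {
  "plan": [
    [[0.1, 0, 0, 0, 0, 0, 0], [0, 0, 0, 0, 0, 0, 0], [0, 0, 0, 0, 0, 0, 0], [0.1, 0, 0, 0, 0, 0, 0], [0, 0, 0, 0, 0, 0, 0]]
  ]
}}

```text
clock: 12.53
tcp_pos: [0.4753, 0.1536, 0.0765]
orientation: [0.608, -0.361, 0.608, 0.362]
wrist_force: [0.9, 0.1, -0.2]
finger_gap: 0.0595
```

```bash
python3 -c "
from h import *
rep((.4755,.154,.14))"
```

```text
t 12.53 tcp [0.4753 0.1536 0.0765] yaw 151.49 tilt(y.z,z.z)deg [ 0.02 -0.02] j6 -0.922 F [ 0.9  0.1 -0.2] M [ 0.01 -0.04  0.03] gap 0.0595
tool shift cm [-6.35  0.01  0.04]
```

Request:
{"fn": "drive_tool", "kwargs": {
  "plan": [
    [[0.1, 0, 0, 0, 0, 0, 0], [0, 0, 0, 0, 0, 0, 0], [0.1, 0, 0, 0, 0, 0, 0], [0, 0, 0, 0, 0, 0, 0], [0, 0, 0, 0, 0, 0, 0]]
  ]
}}

```text
clock: 12.95
tcp_pos: [0.4755, 0.1536, 0.0759]
orientation: [0.608, -0.362, 0.607, 0.362]
wrist_force: [-3.7, -1.2, 10.5]
finger_gap: 0.0595
```

```bash
python3 -c "
from h import *
rep((.4755,.154,.14))"
```

```text
t 12.95 tcp [0.4755 0.1536 0.0759] yaw 151.52 tilt(y.z,z.z)deg [-0.04  0.02] j6 -0.922 F [-3.7 -1.2 10.5] M [-0.19  0.78 -0.03] gap 0.0595
tool shift cm [-6.41  0.02  0.03]
```

It dropped about 3 mm and rests at TCP z=76.1 mm (lid_center about 1.5 mm below the rim). That is the shallow drop beside a stop, not a start. I'll continue anticlockwise lightly.

Request:
{"fn": "drive_tool", "kwargs": {
  "plan": [
    [[-0.07, 0, 0, 0, 0, 0, 0], [-0.027, 0, 0, -4, 0, 0, 0], [-0.027, 0, 0, -4, 0, 0, 0], [-0.027, 0, 0, -4, 0, 0, 0], [0, 0, 0, 0, 0, 0, 0]]
  ]
}}

```text
clock: 13.37
tcp_pos: [0.4758, 0.1537, 0.0764]
orientation: [0.566, -0.424, 0.566, 0.424]
wrist_force: [-0.0, 0.4, 1.2]
finger_gap: 0.0595
```

```bash
python3 -c "
from h import *
rep((.4755,.154,.14))"
```

```text
t 13.37 tcp [0.4758 0.1537 0.0764] yaw 163.62 tilt(y.z,z.z)deg [-0.04  0.01] j6 -1.133 F [-0.   0.4  1.2] M [-0.    0.01 -0.  ] gap 0.0595
tool shift cm [-6.36  0.03  0.03]
```

Request:
{"fn": "drive_tool", "kwargs": {
  "plan": [
    [[0.03, 0, 0, -4, 0, 0, 0], [-0.027, 0, 0, -4, 0, 0, 0], [-0.027, 0, 0, -4, 0, 0, 0], [0, 0, 0, 0, 0, 0, 0], [0, 0, 0, 0, 0, 0, 0]]
  ]
}}

```text
clock: 13.78
tcp_pos: [0.4762, 0.1537, 0.0771]
orientation: [0.52, -0.48, 0.519, 0.479]
wrist_force: [-0.2, 0.4, 5.8]
finger_gap: 0.0594
```

```bash
python3 -c "
from h import *
rep((.4755,.154,.14))"
```

```text
t 13.78 tcp [0.4762 0.1537 0.0771] yaw 175.36 tilt(y.z,z.z)deg [-0.09  0.02] j6 -1.338 F [-0.2  0.4  5.8] M [0.05 0.09 0.04] gap 0.0594
tool shift cm [-6.29  0.06  0.02]
```

Request:
{"fn": "drive_tool", "kwargs": {
  "plan": [
    [[-0.025, 0, 0, -4, 0, 0, 0], [-0.027, 0, 0, -4, 0, 0, 0], [-0.027, 0, 0, -4, 0, 0, 0], [0, 0, 0, 0, 0, 0, 0], [0, 0, 0, 0, 0, 0, 0]]
  ]
}}

```text
clock: 14.2
tcp_pos: [0.4761, 0.1538, 0.0779]
orientation: [-0.467, 0.531, -0.466, -0.531]
wrist_force: [-0.6, 0.0, 5.4]
finger_gap: 0.0594
```

```bash
python3 -c "
from h import *
rep((.4755,.154,.14))"
```

```text
t 14.2 tcp [0.4761 0.1538 0.0779] yaw -172.62 tilt(y.z,z.z)deg [-0.08  0.  ] j6 -1.548 F [-0.6  0.   5.4] M [0.03 0.11 0.06] gap 0.0594
tool shift cm [-6.21  0.05  0.03]
```

Request:
{"fn": "drive_tool", "kwargs": {
  "plan": [
    [[-0.027, 0, 0, -4, 0, 0, 0], [-0.027, 0, 0, -4, 0, 0, 0], [-0.027, 0, 0, -4, 0, 0, 0], [0, 0, 0, 0, 0, 0, 0], [0, 0, 0, 0, 0, 0, 0]]
  ]
}}

```text
clock: 14.62
tcp_pos: [0.476, 0.1537, 0.0786]
orientation: [-0.409, 0.577, -0.408, -0.577]
wrist_force: [-0.4, 0.8, 6.2]
finger_gap: 0.0597
```

```bash
python3 -c "
from h import *
rep((.4755,.154,.14))"
```

```text
t 14.62 tcp [0.476  0.1537 0.0786] yaw -160.62 tilt(y.z,z.z)deg [-0.07 -0.01] j6 -1.757 F [-0.4  0.8  6.2] M [0.01 0.12 0.01] gap 0.0597
tool shift cm [-6.14  0.03  0.04]
```

Request:
{"fn": "drive_tool", "kwargs": {
  "plan": [
    [[-0.027, 0, 0, -4, 0, 0, 0], [-0.027, 0, 0, -4, 0, 0, 0], [0, 0, 0, 0, 0, 0, 0], [0, 0, 0, 0, 0, 0, 0], [0, 0, 0, 0, 0, 0, 0]]
  ]
}}

```text
clock: 15.03
tcp_pos: [0.4761, 0.1537, 0.0792]
orientation: [-0.368, 0.604, -0.367, -0.604]
wrist_force: [-0.2, -0.4, 5.0]
finger_gap: 0.0595
```

```bash
python3 -c "
from h import *
rep((.4755,.154,.14))"
```

```text
t 15.03 tcp [0.4761 0.1537 0.0792] yaw -152.64 tilt(y.z,z.z)deg [-0.07 -0.03] j6 -1.897 F [-0.2 -0.4  5. ] M [0.03 0.16 0.03] gap 0.0595
tool shift cm [-6.08  0.03  0.05]
```

The heights repeat with a 90° period: the ridge peak comes about 12 to 20° further on, and my earlier 20° step skated over the start onto the stop behind it. This time I'll approach the peak in fine steps.

Request:
{"fn": "drive_tool", "kwargs": {
  "plan": [
    [[-0.01, 0, 0, -2, 0, 0, 0], [-0.01, 0, 0, -1, 0, 0, 0], [0, 0, 0, 0, 0, 0, 0], [0, 0, 0, 0, 0, 0, 0], [0, 0, 0, 0, 0, 0, 0]]
  ]
}}

```text
clock: 15.45
tcp_pos: [0.476, 0.1538, 0.0793]
orientation: [-0.352, 0.614, -0.351, -0.613]
wrist_force: [0.1, -0.0, 6.0]
finger_gap: 0.0595
```

```bash
python3 -c "
from h import *
rep()"
```

```text
t 15.45 tcp [0.476  0.1538 0.0793] yaw -149.64 tilt(y.z,z.z)deg [-0.07 -0.02] j6 -1.949 F [ 0.1 -0.   6. ] M [ 0.1   0.08 -0.01] gap 0.0595
```

Request:
{"fn": "drive_tool", "kwargs": {
  "plan": [
    [[-0.01, 0, 0, -2, 0, 0, 0], [-0.01, 0, 0, -1, 0, 0, 0], [0, 0, 0, 0, 0, 0, 0], [0, 0, 0, 0, 0, 0, 0], [0, 0, 0, 0, 0, 0, 0]]
  ]
}}

```text
clock: 15.87
tcp_pos: [0.476, 0.1537, 0.0793]
orientation: [-0.335, 0.623, -0.335, -0.622]
wrist_force: [0.7, 1.3, 4.2]
finger_gap: 0.0596
```

```bash
python3 -c "
from h import *
rep()"
```

```text
t 15.87 tcp [0.476  0.1537 0.0793] yaw -146.54 tilt(y.z,z.z)deg [-0.06 -0.03] j6 -2.003 F [0.7 1.3 4.2] M [ 0.17 -0.22 -0.  ] gap 0.0596
```

Request:
{"fn": "drive_tool", "kwargs": {
  "plan": [
    [[0, 0, 0, -2, 0, 0, 0], [0, 0, 0, 0, 0, 0, 0], [0, 0, 0, 0, 0, 0, 0], [0, 0, 0, 0, 0, 0, 0], [0, 0, 0, 0, 0, 0, 0]]
  ]
}}

```text
clock: 16.28
tcp_pos: [0.4752, 0.1537, 0.0787]
orientation: [0.324, -0.628, 0.324, 0.629]
wrist_force: [2.3, 0.9, 1.2]
finger_gap: 0.0593
```

```bash
python3 -c "
from h import *
rep()"
```

```text
t 16.28 tcp [0.4752 0.1537 0.0787] yaw -144.49 tilt(y.z,z.z)deg [0.03 0.02] j6 -2.039 F [2.3 0.9 1.2] M [ 0.17 -0.31  0.07] gap 0.0593
```

The force is falling and z has dropped, so the edge is here. Following it down without turning.

Request:
{"fn": "drive_tool", "kwargs": {
  "plan": [
    [[0.1, 0, 0, 0, 0, 0, 0], [0, 0, 0, 0, 0, 0, 0], [0.05, 0, 0, 0, 0, 0, 0], [0, 0, 0, 0, 0, 0, 0], [0, 0, 0, 0, 0, 0, 0]]
  ]
}}

```text
clock: 16.7
tcp_pos: [0.4753, 0.1537, 0.0777]
orientation: [0.323, -0.629, 0.323, 0.629]
wrist_force: [-0.2, 0.7, 4.0]
finger_gap: 0.0596
```

```bash
python3 -c "
from h import *
rep()"
```

```text
t 16.7 tcp [0.4753 0.1537 0.0777] yaw -144.45 tilt(y.z,z.z)deg [0.01 0.01] j6 -2.039 F [-0.2  0.7  4. ] M [ 0.23 -0.05  0.28] gap 0.0596
```

Request:
{"fn": "drive_tool", "kwargs": {
  "plan": [
    [[0, 0, 0, -1.5, 0, 0, 0], [0.05, 0, 0, 0, 0, 0, 0], [0.05, 0, 0, 0, 0, 0, 0], [0, 0, 0, 0, 0, 0, 0], [0, 0, 0, 0, 0, 0, 0]]
  ]
}}

```text
clock: 17.12
tcp_pos: [0.4751, 0.1536, 0.0761]
orientation: [0.315, -0.633, 0.316, 0.633]
wrist_force: [0.9, 1.6, -0.8]
finger_gap: 0.0594
```

```bash
python3 -c "
from h import *
rep()"
```

```text
t 17.12 tcp [0.4751 0.1536 0.0761] yaw -142.99 tilt(y.z,z.z)deg [0.04 0.02] j6 -2.065 F [ 0.9  1.6 -0.8] M [ 0.16 -0.13  0.1 ] gap 0.0594
```

Free again and sinking: it is in the window. Continuing down.

Request:
{"fn": "drive_tool", "kwargs": {
  "plan": [
    [[0.05, 0, 0, 0, 0, 0, 0], [0.05, 0, 0, 0, 0, 0, 0], [0, 0, 0, 0, 0, 0, 0], [0, 0, 0, 0, 0, 0, 0], [0, 0, 0, 0, 0, 0, 0]]
  ]
}}

```text
clock: 17.53
tcp_pos: [0.4751, 0.1534, 0.0753]
orientation: [0.315, -0.633, 0.316, 0.633]
wrist_force: [-0.1, -0.3, -2.1]
finger_gap: 0.0596
```

```bash
python3 -c "
from h import *
rep()"
```

```text
t 17.53 tcp [0.4751 0.1534 0.0753] yaw -142.98 tilt(y.z,z.z)deg [0.05 0.01] j6 -2.065 F [-0.1 -0.3 -2.1] M [ 0.02  0.03 -0.01] gap 0.0596
```

Request:
{"fn": "drive_tool", "kwargs": {
  "plan": [
    [[0.05, 0, 0, 0, 0, 0, 0], [0.05, 0, 0, 0, 0, 0, 0], [0, 0, 0, 0, 0, 0, 0], [0, 0, 0, 0, 0, 0, 0], [0, 0, 0, 0, 0, 0, 0]]
  ]
}}

```text
clock: 17.95
tcp_pos: [0.4755, 0.1536, 0.0746]
orientation: [-0.315, 0.633, -0.315, -0.633]
wrist_force: [-0.4, 0.2, -1.1]
finger_gap: 0.0595
```

```bash
python3 -c "
from h import *
rep()"
```

```text
t 17.95 tcp [0.4755 0.1536 0.0746] yaw -142.96 tilt(y.z,z.z)deg [-0.   -0.01] j6 -2.065 F [-0.4  0.2 -1.1] M [-0.03  0.01 -0.05] gap 0.0595
```

Request:
{"fn": "drive_tool", "kwargs": {
  "plan": [
    [[0.05, 0, 0, 0, 0, 0, 0], [0.05, 0, 0, 0, 0, 0, 0], [0, 0, 0, 0, 0, 0, 0], [0, 0, 0, 0, 0, 0, 0], [0, 0, 0, 0, 0, 0, 0]]
  ]
}}

```text
clock: 18.37
tcp_pos: [0.4756, 0.1536, 0.0739]
orientation: [-0.315, 0.633, -0.315, -0.633]
wrist_force: [-0.5, -0.2, 3.3]
finger_gap: 0.0597
```

```bash
python3 -c "
from h import *
rep()"
```

```text
t 18.37 tcp [0.4756 0.1536 0.0739] yaw -142.96 tilt(y.z,z.z)deg [-0.02 -0.02] j6 -2.065 F [-0.5 -0.2  3.3] M [-0.09  0.34  0.03] gap 0.0597
```

It rests at TCP z=74.0 mm, a total drop of 5.3 mm with lid_center about 3.6 mm below the rim: the true start. Now clockwise, sinking 24 mm a turn.

Request:
{"fn": "drive_tool", "kwargs": {
  "plan": [
    [[0.01, 0, 0, 3, 0, 0, 0], [0.02, 0, 0, 3, 0, 0, 0], [0.02, 0, 0, 3, 0, 0, 0], [0.02, 0, 0, 3, 0, 0, 0], [0, 0, 0, 0, 0, 0, 0]]
  ]
}}

```text
clock: 18.78
tcp_pos: [0.4761, 0.1536, 0.0731]
orientation: [-0.38, 0.597, -0.38, -0.596]
wrist_force: [0.4, -0.1, 3.3]
finger_gap: 0.0597
```

```bash
python3 -c "
from h import *
rep()"
```

```text
t 18.78 tcp [0.4761 0.1536 0.0731] yaw -155.05 tilt(y.z,z.z)deg [-0.06 -0.03] j6 -1.855 F [ 0.4 -0.1  3.3] M [-0.07  0.05 -0.03] gap 0.0597
```

It is running in freely with no torque.

Request:
{"fn": "drive_tool", "kwargs": {
  "plan": [
    [[0.027, 0, 0, 4, 0, 0, 0], [0.027, 0, 0, 4, 0, 0, 0], [0.027, 0, 0, 4, 0, 0, 0], [0.027, 0, 0, 4, 0, 0, 0], [0.02, 0, 0, 4, 0, 0, 0]]
  ]
}}

```text
clock: 19.2
tcp_pos: [0.4759, 0.1536, 0.0718]
orientation: [-0.478, 0.521, -0.478, -0.521]
wrist_force: [-0.4, -0.2, 1.5]
finger_gap: 0.0598
```

```bash
python3 -c "
from h import *
rep()"
```

```text
t 19.2 tcp [0.4759 0.1536 0.0718] yaw -175.07 tilt(y.z,z.z)deg [-0.05 -0.01] j6 -1.505 F [-0.4 -0.2  1.5] M [-0.07 -0.01  0.05] gap 0.0598
```

Request:
{"fn": "drive_tool", "kwargs": {
  "plan": [
    [[0.027, 0, 0, 4, 0, 0, 0], [0.027, 0, 0, 4, 0, 0, 0], [0.027, 0, 0, 4, 0, 0, 0], [0.027, 0, 0, 4, 0, 0, 0], [0.027, 0, 0, 4, 0, 0, 0]]
  ]
}}

```text
clock: 19.62
tcp_pos: [0.4759, 0.1537, 0.0704]
orientation: [0.561, -0.43, 0.561, 0.43]
wrist_force: [1.3, -0.8, 1.8]
finger_gap: 0.0596
```

```bash
python3 -c "
from h import *
rep()"
```

```text
t 19.62 tcp [0.4759 0.1537 0.0704] yaw 164.94 tilt(y.z,z.z)deg [-0.05  0.02] j6 -1.156 F [ 1.3 -0.8  1.8] M [-0.   -0.08  0.03] gap 0.0596
```

Request:
{"fn": "drive_tool", "kwargs": {
  "plan": [
    [[0.03, 0, 0, 4, 0, 0, 0], [0.027, 0, 0, 4, 0, 0, 0], [0.027, 0, 0, 4, 0, 0, 0], [0.027, 0, 0, 4, 0, 0, 0], [0, 0, 0, 0, 0, 0, 0]]
  ]
}}

```text
clock: 20.03
tcp_pos: [0.4759, 0.1537, 0.0693]
orientation: [0.616, -0.348, 0.615, 0.348]
wrist_force: [-0.4, 0.6, 2.2]
finger_gap: 0.0598
```

```bash
python3 -c "
from h import *
rep()"
```

```text
t 20.03 tcp [0.4759 0.1537 0.0693] yaw 149.02 tilt(y.z,z.z)deg [-0.04  0.04] j6 -0.878 F [-0.4  0.6  2.2] M [-0.02  0.01 -0.11] gap 0.0598
```

Request:
{"fn": "drive_tool", "kwargs": {
  "plan": [
    [[0.02, 0, 0, 3, 0, 0, 0], [0.02, 0, 0, 3, 0, 0, 0], [0.02, 0, 0, 3, 0, 0, 0], [0, 0, 0, 0, 0, 0, 0], [0, 0, 0, 0, 0, 0, 0]]
  ]
}}

```text
clock: 20.45
tcp_pos: [0.4759, 0.1537, 0.0688]
orientation: [0.641, -0.3, 0.64, 0.3]
wrist_force: [0.2, -0.3, 3.7]
finger_gap: 0.0596
```

```bash
python3 -c "
from h import *
rep()"
```

```text
t 20.45 tcp [0.4759 0.1537 0.0688] yaw 140.22 tilt(y.z,z.z)deg [-0.03  0.04] j6 -0.725 F [ 0.2 -0.3  3.7] M [ 0.05 -0.12 -0.1 ] gap 0.0596
```

At 77° turned, TCP z is 68.8 mm, so the lid is about home. Continuing the turn without pressing down and watching the torque.

Request:
{"fn": "drive_tool", "kwargs": {
  "plan": [
    [[0.01, 0, 0, 3, 0, 0, 0], [0.01, 0, 0, 3, 0, 0, 0], [0, 0, 0, 3, 0, 0, 0], [0, 0, 0, 0, 0, 0, 0], [0, 0, 0, 0, 0, 0, 0]]
  ]
}}

```text
clock: 20.87
tcp_pos: [0.476, 0.1537, 0.0687]
orientation: [0.662, -0.249, 0.661, 0.249]
wrist_force: [0.5, 0.4, 5.0]
finger_gap: 0.0595
```

```bash
python3 -c "
from h import *
rep()"
```

```text
t 20.87 tcp [0.476  0.1537 0.0687] yaw 131.22 tilt(y.z,z.z)deg [-0.03  0.05] j6 -0.568 F [0.5 0.4 5. ] M [ 0.11 -0.16 -0.04] gap 0.0595
```

Request:
{"fn": "drive_tool", "kwargs": {
  "plan": [
    [[0, 0, 0, 3, 0, 0, 0], [0, 0, 0, 3, 0, 0, 0], [0, 0, 0, 3, 0, 0, 0], [0, 0, 0, 0, 0, 0, 0], [0, 0, 0, 0, 0, 0, 0]]
  ]
}}

```text
clock: 21.28
tcp_pos: [0.4759, 0.1537, 0.0687]
orientation: [0.68, -0.196, 0.679, 0.196]
wrist_force: [0.1, 0.5, 5.2]
finger_gap: 0.0596
```

```bash
python3 -c "
from h import *
rep()"
```

```text
t 21.28 tcp [0.4759 0.1537 0.0687] yaw 122.2 tilt(y.z,z.z)deg [-0.03  0.05] j6 -0.41 F [0.1 0.5 5.2] M [ 0.05 -0.09 -0.1 ] gap 0.0596
```

Ceiling is on the rim (z steady at 68.7 mm). Continuing until it tightens.

Request:
{"fn": "drive_tool", "kwargs": {
  "plan": [
    [[0, 0, 0, 2, 0, 0, 0], [0, 0, 0, 2, 0, 0, 0], [0, 0, 0, 2, 0, 0, 0], [0, 0, 0, 0, 0, 0, 0], [0, 0, 0, 0, 0, 0, 0]]
  ]
}}

```text
clock: 21.7
tcp_pos: [0.4758, 0.1536, 0.0686]
orientation: [0.689, -0.16, 0.688, 0.16]
wrist_force: [-0.8, 0.8, 5.2]
finger_gap: 0.0593
```

```bash
python3 -c "
from h import *
rep()"
```

```text
t 21.7 tcp [0.4758 0.1536 0.0686] yaw 116.19 tilt(y.z,z.z)deg [-0.02  0.04] j6 -0.305 F [-0.8  0.8  5.2] M [-0.04 -0.1  -0.15] gap 0.0593
```

Request:
{"fn": "drive_tool", "kwargs": {
  "plan": [
    [[0, 0, 0, 2, 0, 0, 0], [0, 0, 0, 2, 0, 0, 0], [0, 0, 0, 0, 0, 0, 0], [0, 0, 0, 0, 0, 0, 0], [0, 0, 0, 0, 0, 0, 0]]
  ]
}}

```text
clock: 22.12
tcp_pos: [0.4758, 0.1536, 0.0686]
orientation: [0.694, -0.136, 0.694, 0.136]
wrist_force: [-0.5, 0.3, 6.1]
finger_gap: 0.0596
```

```bash
python3 -c "
from h import *
rep()"
```

```text
t 22.12 tcp [0.4758 0.1536 0.0686] yaw 112.2 tilt(y.z,z.z)deg [-0.02  0.03] j6 -0.236 F [-0.5  0.3  6.1] M [ 0.   -0.11 -0.05] gap 0.0596
```

Request:
{"fn": "drive_tool", "kwargs": {
  "plan": [
    [[0, 0, 0, 2, 0, 0, 0], [0, 0, 0, 2, 0, 0, 0], [0, 0, 0, 2, 0, 0, 0], [0, 0, 0, 0, 0, 0, 0], [0, 0, 0, 0, 0, 0, 0]]
  ]
}}

```text
clock: 22.53
tcp_pos: [0.4757, 0.1536, 0.0686]
orientation: [0.7, -0.1, 0.7, 0.1]
wrist_force: [0.3, -0.2, 5.1]
finger_gap: 0.0594
```

```bash
python3 -c "
from h import *
rep()"
```

```text
t 22.53 tcp [0.4757 0.1536 0.0686] yaw 106.22 tilt(y.z,z.z)deg [-0.03  0.03] j6 -0.131 F [ 0.3 -0.2  5.1] M [-0.1  -0.06  0.03] gap 0.0594
```

Request:
{"fn": "drive_tool", "kwargs": {
  "plan": [
    [[0, 0, 0, 2, 0, 0, 0], [0, 0, 0, 2, 0, 0, 0], [0, 0, 0, 2, 0, 0, 0], [0, 0, 0, 0, 0, 0, 0], [0, 0, 0, 0, 0, 0, 0]]
  ]
}}

```text
clock: 22.95
tcp_pos: [0.4752, 0.1535, 0.0685]
orientation: [0.704, -0.063, 0.704, 0.063]
wrist_force: [-1.4, -1.0, 5.6]
finger_gap: 0.0591
```

```bash
python3 -c "
from h import *
rep()
a=env.read_camera('scene')[:,:,::-1]
cv2.imwrite('pics/z5.png',cv2.resize(a[110:230,270:390],(600,600),interpolation=cv2.INTER_CUBIC))"
```

```text
t 22.95 tcp [0.4752 0.1535 0.0685] yaw 100.25 tilt(y.z,z.z)deg [-0.03 -0.03] j6 -0.027 F [-1.4 -1.   5.6] M [-0.16  0.18  0.33] gap 0.0591
```

View pics/z5.png

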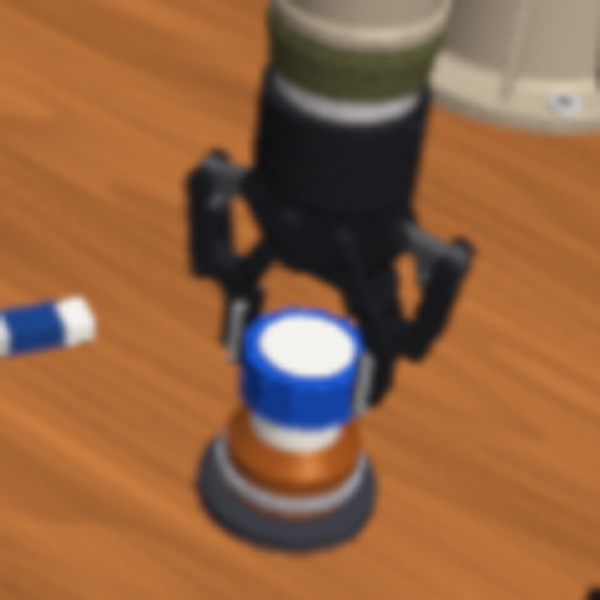

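The image shows the lid level on the neck, and a torque of +0.33 N m has appeared, so it is tightening. Snugging it up.

Request:
{"fn": "drive_tool", "kwargs": {
  "plan": [
    [[0, 0, 0, 2, 0, 0, 0], [0, 0, 0, 1, 0, 0, 0], [0, 0, 0, 0, 0, 0, 0], [0, 0, 0, 0, 0, 0, 0], [0, 0, 0, 0, 0, 0, 0]]
  ]
}}

```text
clock: 23.42
tcp_pos: [0.4753, 0.1535, 0.0685]
orientation: [0.706, -0.045, 0.706, 0.045]
wrist_force: [-0.8, -0.5, 6.1]
finger_gap: 0.0592
```

```bash
python3 -c "
from h import *
rep()"
```

```text
t 23.42 tcp [0.4753 0.1535 0.0685] yaw 97.29 tilt(y.z,z.z)deg [-0.03 -0.01] j6 0.025 F [-0.8 -0.5  6.1] M [-0.19  0.17  0.54] gap 0.0592
```

Request:
{"fn": "drive_tool", "kwargs": {
  "plan": [
    [[0, 0, 0, 2, 0, 0, 0], [0, 0, 0, 1, 0, 0, 0], [0, 0, 0, 0, 0, 0, 0], [0, 0, 0, 0, 0, 0, 0], [0, 0, 0, 0, 0, 0, 0]]
  ],
  "squeeze": 60
}}

```text
clock: 23.83
tcp_pos: [0.4754, 0.1536, 0.0686]
orientation: [0.707, -0.026, 0.707, 0.026]
wrist_force: [-0.7, -0.2, 7.1]
finger_gap: 0.0587
```

```bash
python3 -c "
from h import *
rep()"
```

```text
t 23.83 tcp [0.4754 0.1536 0.0686] yaw 94.25 tilt(y.z,z.z)deg [-0.02 -0.  ] j6 0.078 F [-0.7 -0.2  7.1] M [-0.2   0.23  0.27] gap 0.0587
```

Request:
{"fn": "drive_tool", "kwargs": {
  "plan": [
    [[0, 0, 0, 2, 0, 0, 0], [0, 0, 0, 2, 0, 0, 0], [0, 0, 0, 0, 0, 0, 0], [0, 0, 0, 0, 0, 0, 0], [0, 0, 0, 0, 0, 0, 0]]
  ]
}}

```text
clock: 24.25
tcp_pos: [0.4754, 0.1537, 0.0686]
orientation: [0.707, -0.002, 0.707, 0.002]
wrist_force: [-1.1, -0.5, 6.9]
finger_gap: 0.0587
```

```bash
python3 -c "
from h import *
rep()"
```

```text
t 24.25 tcp [0.4754 0.1537 0.0686] yaw 90.34 tilt(y.z,z.z)deg [-0.02  0.01] j6 0.146 F [-1.1 -0.5  6.9] M [-0.03  0.15  1.  ] gap 0.0587
```

It reaches 1.0 N m at home height, which is hand-tight. Easing the down-force, opening, and retreating straight up.

Request:
{"fn": "drive_tool", "kwargs": {
  "plan": [
    [[-0.06, 0, 0, 0, 0, 0, 0], [0, 0, 0, 0, 0, 0, 1], [0, 0, 0, 0, 0, 0, 1], [0, 0, 0, 0, 0, 0, 1], [0, 0, 0, 0, 0, 0, 1]]
  ]
}}

```text
clock: 24.67
tcp_pos: [0.4751, 0.1535, 0.0686]
orientation: [0.707, -0.0, 0.707, 0.0]
wrist_force: [-0.1, -0.1, 0.1]
finger_gap: 0.0855
```

Request:
{"fn": "drive_tool", "kwargs": {
  "plan": [
    [[0, 0, 0, 0, 0, 0, 1], [0, 0, 0, 0, 0, 0, 1], [-1, 0, 0, 0, 0, 0, 1], [-2, 0, 0, 0, 0, 0, 1], [-2, 0, 0, 0, 0, 0, 1]]
  ]
}}

```text
clock: 25.08
tcp_pos: [0.4747, 0.1535, 0.1194]
orientation: [0.706, -0.0, 0.708, 0.0]
wrist_force: [0.6, 0.9, 0.3]
finger_gap: 0.0856
```

Request:
{"fn": "drive_tool", "kwargs": {
  "plan": [
    [[-3, 0, 0, 0, 0, 0, 1], [-3, 0, 0, 0, 0, 0, 1], [-2, 0, 0, 0, 0, 0, 1], [0, 0, 0, 0, 0, 0, 1], [0, 0, 0, 0, 0, 0, 1]]
  ]
}}

```text
clock: 25.5
tcp_pos: [0.4765, 0.1538, 0.2009]
orientation: [0.708, -0.0, 0.706, 0.0]
wrist_force: [0.5, 0.4, 0.1]
finger_gap: 0.085
```

```bash
python3 -c "
from h import *
rep()
a=env.read_camera('scene')[:,:,::-1];cv2.imwrite('pics/scene6.png',a)
cv2.imwrite('pics/z6.png',cv2.resize(a[60:240,180:420],(800,600),interpolation=cv2.INTER_CUBIC))
hsv=cv2.cvtColor(np.ascontiguousarray(a),cv2.COLOR_BGR2HSV)
m=cv2.inRange(hsv,(0,0,150),(180,60,255));n,L,s,c=cv2.connectedComponentsWithStats(m)
for i in range(1,n):
  if 310<c[i][0]<350 and 160<c[i][1]<200 and s[i,4]>40: print(s[i],c[i])
print(proj('scene',(.4754,.154,.0951)))
"
```

```text
t 25.5 tcp [0.4765 0.1538 0.2009] yaw 90.04 tilt(y.z,z.z)deg [0.03 0.22] j6 0.151 F [0.5 0.4 0.1] M [-0.01  0.05 -0.03] gap 0.085
[322 173  19  12 169] [330.98816568 178.79289941]
[322 195  16   5  51] [329.37254902 197.11764706]
[331.17991016 178.42269166]
```

View pics/z6.png

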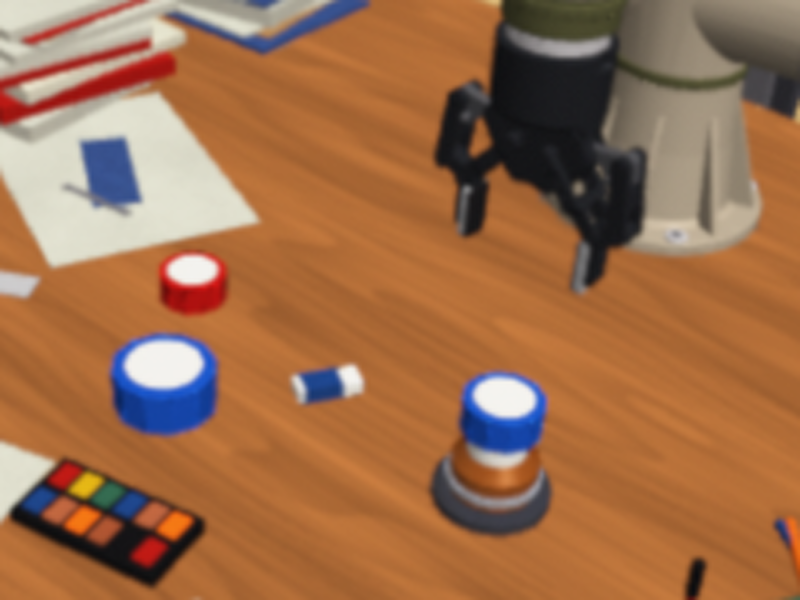

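The lid sits level on the jar. Its white disc is at (331.0,178.8) against a predicted (331.2,178.4) for home height, and the bystanders are where they were. I'll let the arm settle, compare the others with the first picture, and hand in.

Request:
{"fn": "drive_tool", "kwargs": {
  "plan": [
    [[0, 0, 0, 0, 0, 0, 1], [0, 0, 0, 0, 0, 0, 1], [0, 0, 0, 0, 0, 0, 1], [0, 0, 0, 0, 0, 0, 1], [0, 0, 0, 0, 0, 0, 1]]
  ]
}}

```text
clock: 25.97
tcp_pos: [0.4752, 0.1536, 0.1983]
orientation: [0.707, -0.0, 0.707, 0.0]
wrist_force: [0.5, 0.3, 0.3]
finger_gap: 0.0856
```

```bash
python3 -c "
from h import *
a=cv2.imread('pics/scene0.png');b=cv2.imread('pics/scene6.png')
for n,(x,y,w,h) in dict(eraser=(266,166,26,18),paint=(182,194,62,42),pot=(358,224,50,84),big=(210,156,40,36),red=(225,132,26,24),yellow=(138,140,36,34)).items():
  print(n,np.abs(a[y:y+h,x:x+w].astype(int)-b[y:y+h,x:x+w]).max())
rep(); print(env.hand_in())"
```

```text
eraser 6
paint 7
pot 7
big 150
red 6
yellow 7
t 25.97 tcp [0.4752 0.1536 0.1983] yaw 90.04 tilt(y.z,z.z)deg [-0.01 -0.06] j6 0.151 F [0.5 0.3 0.3] M [-0.01 -0.04 -0.  ] gap 0.0856
the job is handed in; nothing more can be done
None
```

```bash
python3 -c "
import cv2,numpy as np
a=cv2.imread('pics/scene0.png').astype(int);b=cv2.imread('pics/scene6.png').astype(int)
d=np.abs(a-b)[156:192,210:250].max(2);ys,xs=np.where(d>12);print(xs.min()+210,xs.max()+210,ys.min()+156,ys.max()+156)"
```

```text
210 213 156 167
```

The blue lid is back on the jar, screwed fully home and let go of. I handed the job in at about 26 s of the 72 s allowed; the interface gives no verdict.

- **Finding the start:** I picked up the smaller blue lid and set it level on the neck. My first anticlockwise step was too coarse: it skated over a start and ended in the shallow 3 mm drop beside a stop. I recognised this by its depth and never turned clockwise there. I backed on round in fine steps to the true drop of 5.3 mm, with lid_center about 3.6 mm below the rim.
- **Screwing in:** The lid ran in clockwise with no notable torque until it stopped sinking. TCP height put it about 9 mm below the rim, against 8.9 mm for fully home. I then tightened it to about 1 N m. The total clockwise turn was about 2.2 rad, slightly more than the roughly 2.0 rad described, so the lid may have slipped a little in the grip near the end.
- **Forces:** The highest downward reading was 19 N, twice for a moment while the lid was riding on the ridges. It was about 10 N or less the rest of the time, and 7 N at the end.
- **Last checks:**
  - The lid's disc was within half a pixel of its predicted home position.
  - The gripper was open and clear, with wrist force near zero.
  - The eraser, paint box, brush pot, and red and yellow lids matched the first picture.
  - The big blue lid's patch differed only at its left edge (columns 210–213), where the small lid used to stand.

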